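# Gauge a reamed small-end bush with a go/no-go plug gauge

### The arm

A 6-joint arm with a two-finger parallel gripper is mounted at the origin on the work surface. World frame = base frame: x ahead of the robot, y to its left, z up, the work surface at z = 0. Lengths are in mm, angles in degrees, forces in N, time in s.
With the tool pointing down it reaches from about 425 to 950 mm from the base axis. Payload 14.7 kg.
Tool frame: the origin (TCP) lies at the very end of the fingers, on their centre line; the grasp point (between the pads) lies 19 mm behind it; z points along the fingers, y is the line along which they close (so a half turn about z gives the same grasp; the last joint's range is limited). The gripper opens to 85 mm and grips with 20 to 120 N. Pads are 22 mm wide; open, the fingers measure 114 mm over their backs; the gripper's body (76 mm by 85 mm) begins 54 mm behind the grasp point. The pads swing forward as they close: fully open they stand 13 mm farther back than shut.
Start: joints at [-72.915, 27.513, 91.461, -0, 61.026, -2.67], TCP at [219.721, -611.731, 231.297] pointing down, gripper open.
Joint ranges: [-157.49, 157.49], [-46.99, 117.5], [13.45, 153.17], [-89.5, 269.5], [5.16, 153.95], [-167.48, 167.48]. Speed limits (degrees/s): [108.29, 108.29, 136.94, 172.46, 172.46, 172.46].

### API

Orientations are given as a 3x3 rotation matrix whose columns are the frame's x, y, z axes.
In Python, from bench import ctrl gives the robot as it stands.
- The arm moves only by the tool send_rows, never from a script. Its argument "moves" is a list of rows, each an object with "gripper": the opening, from 0 (shut) to 1 (fully open); "slide": the shift along the tool's x, y, z in cm, a list of three; "yaw": the turn about the tool's z in rad. In form: [{"gripper": gripper, "slide": [dx, dy, dz], "yaw": yaw}, ...]. A call has 1 to 20 rows; each row is the pose to reach, as a shift and turn from the pose commanded when the call began, along the tool's axes at that moment; what a row does not reach only later rows make up. A row lasts 1/8 s, in which the tool goes at most 62.5 mm and 10.7 degrees, less where a joint would pass 70% of its speed; a pose out of reach is approached as far as the arm can. A call with a gripper value outside its range is refused whole. The fingers move at their own pace and stop on an object; the grip force is fixed at half the most. Time passes only in rows, so rows that repeat a pose let the fingers close. It gives the time, the measured TCP pose, the force, the opening and the grip force at its end, in the units of the state.
- ctrl.get_obs(): the state, without advancing time (a new reading comes with each control period).
- ctrl.snapshot(name): name is "scene" or "top" or "wrist"; returns a dict with "img" (420x560x3 uint8, red, green, blue), "depth" (420x560 float32, mm along the optical axis (not along the pixel's ray), 0 where there is no reading), "fx", "fy", "cx", "cy" (pixels), "extrinsics" (4x4, takes a point from world to camera coordinates); the wrist camera has in their place "mount" (4x4, takes a point from camera to tool coordinates, whose origin is the TCP and whose axes are the flange's). Camera axes: x right, y down, z forward; pixel columns grow to the right and rows downward; lengths in mm; the calibration is good to about 2 mm. A picture is of the moment at which its call begins: read the wrist's pose just before it.
- ctrl.hand_in(): hands the job in; it is judged then, once.
The state is a dict: "t": time; "joints": joint angles; "dq": joint speeds; "joint_efforts": joint torques, N m; "tcp_pos": TCP position; "tool_rot": TCP orientation; "force": force on the tool from outside, world axes, zero at the start; "torque": the same for the moment, N m; "opening": finger opening in mm; "gripper_force": force on a finger pad.
Only numpy, scipy, OpenCV 4.12 (cv2) and the standard library are available. Lean on these libraries where they do the work, as an engineer would, in place of code of your own. Each camera call takes 0.05 s, during which the arm holds its last target. There are 200 camera calls.

### The job

The new bush in the small end of the connecting rod that stands in the vise has just been reamed: check its bore with the larger of the two plug gauges in the wooden stand. Push the gauge's long go end squarely right through the bush until its nose stands well out of the other side, draw it out, then offer the short no-go end to the mouth of the bush (from either side), let its bevelled nose settle there and keep it pressed in with light, steady hand pressure of about 5 to 10 N for a full second to prove that it will not go in. Never force the gauge or knock it against the rod or the vise (20 N is too much), lay it back gently in its own notches of the stand when done, and leave the other things on the bench alone.

Things in the scene. Friction and masses are not known exactly. Their poses are not given: they have to be found in the camera images.
- gauge_center (a point): The larger plug gauge, the one to use: bare metal, 138 mm long, about 0.24 kg. Point on its axis, at the centre of its handle; x runs along the gauge to the go end, z is up as it lies. Handle: hexagonal aluminium bar 84 mm long, 16 mm across flats, two flats upright (facing y and -y) as it lies: grip these at the middle. The mass lies 11 mm from here towards the go end.
- gauge_go (a point): Centre of the flat nose of the larger gauge's go end (the longer, thinner one), on the axis, 78 mm from gauge_center. The go end is a steel cylinder 25 mm in diameter and 36 mm long, its last 3 mm tapering to 22 mm at the nose. Axes as gauge_center.
- gauge_nogo (a point): Centre of the flat nose of the larger gauge's no-go end (the shorter, thicker one), on the axis, 60 mm from gauge_center. The no-go end is a steel cylinder 29 mm in diameter and 18 mm long, its last 4 mm bevelled at 45 degrees to 21 mm at the nose. Axes as gauge_center.
- eye (a point): Nominal centre of the bush's bore: a point fixed to the vise, 210 mm above the bench, x along the bore, z up. The rod was clamped by hand: its true bore centre is up to 6 mm off along y and up to 6 mm along z (see or feel for it), exact along x and square. Bush: bronze, 26 mm long, faces at x = -13 and +13 mm; bore 26 mm, right through, oiled. The round eye of the rod about it is 41 mm in outer diameter.
- vise: Bench vise, bolted down, with the rod clamped upright in it by the big end. Origin on the bench under the jaw gap; axes as eye, tommy bar at -x. Jaws 92 mm wide, tops 122 mm above the bench; vise from x = -180 to +112 mm. Only the rod stands higher: its shank below the eye is 18 mm thick (x), 24 mm wide (y). The rod does not yield; both faces of the eye can be reached.
- home (a point): Where gauge_center lies when the larger gauge is in its notches: fixed to the stand, 60 mm above the bench; x along the gauge's rest, to where its go end lay at the start, z up. Wooden stand, fixed: base board 136 x 150 x 14 mm, two uprights 8 mm thick and 58 mm high, 50 mm either side of home in x, whose 90-degree V notches carry the go and no-go ends (either way round) with the handle free between.
- gauge_small: A smaller plug gauge of the same form (18 mm go end, 132 mm long) in the stand's other notches, parallel, 76 mm from the larger one, at -y of home. Origin at its handle's centre. To be left alone.
- piston: Aluminium piston, 70 mm in diameter, 68 mm high, standing on the bench; origin under its centre. To be left alone.
- pin: Steel gudgeon pin, a tube 25 mm in diameter and 62 mm high, standing on end; origin under its centre. To be left alone.
- spanner: Steel spanner 190 mm long, lying flat on the bench; origin under its middle. To be left alone.
There are look-alikes about, which are no part of the job. Leave any turquoise look-alike of the part that bears gauge_center alone. Leave any black look-alike of the part that bears home alone.

How it is judged:
By the outcome, as a careful person would: the job done as asked, in the order asked, and still so for the second after the job is handed in, with the robot touching nothing.
It also fails if it takes over 72 s, if anything falls off the work surface, if the arm or the gripper's body presses on something with over 40 N, if the wrist force passes 120 N, or if a joint passes its speed limit or range.

## Working session

There is one attempt and no reset: what is moved stays moved. The work goes in short steps, Python scripts to look and compute and a tool call to move; the robot and the scene stay as the last step left them, time stands still between calls to the robot, and variables do not carry over. Pictures are saved under pics/ and viewed, at most 10 in all, crops included, and the job is handed in when it is done.

Besides the shell and the picture viewer there is one more tool, called after ">>>" by a JSON object that holds its "fn" and its "kwargs", one argument or row to a line. send_rows: Moves the arm, as the interface text tells. Its arguments: {"type":"object","properties":{"moves":{"type":"array"}},"required":["moves"]}

```bash
mkdir -p pics
cat > h.py <<'E'
import numpy as np, cv2
from bench import ctrl
def snap(n):
    o=ctrl.get_obs(); s=ctrl.snapshot(n)
    if n=="wrist":
        T=np.eye(4);T[:3,:3]=np.array(o["tool_rot"]);T[:3,3]=o["tcp_pos"]
        s["c2w"]=T@np.array(s["mount"])
    else: s["c2w"]=np.linalg.inv(np.array(s["extrinsics"]))
    return s
def save(s,f): cv2.imwrite("pics/"+f,s["img"][:,:,::-1])
def cloud(s):
    d=s["depth"];v,u=np.mgrid[:d.shape[0],:d.shape[1]]
    P=np.stack([(u-s["cx"])/s["fx"]*d,(v-s["cy"])/s["fy"]*d,d],-1)
    W=P@s["c2w"][:3,:3].T+s["c2w"][:3,3]; W[d<=0]=np.nan; return W
def ray(s,u,v,z):
    r=s["c2w"][:3,:3]@np.array([(u-s["cx"])/s["fx"],(v-s["cy"])/s["fy"],1]);o=s["c2w"][:3,3]
    return o+r*(z-o[2])/r[2]
E
python3 - <<'E'
from h import *
o=ctrl.get_obs();print(o)
for n in("scene","top"):
    s=snap(n);save(s,n+".png");print(n,s["c2w"].round(3).tolist(),s["fx"])
    np.save(n+"_cloud.npy",cloud(s))
E
```

```text
{'t': 0.0, 'joints': array([-7.29166245e+01,  2.75496338e+01,  9.14954492e+01,  3.61989575e-05,
        6.10256042e+01, -2.67087508e+00]), 'dq': array([ 0.01540672,  0.09122538,  0.03727207, -0.01167601, -0.04351324,
       -0.06044519]), 'joint_efforts': array([-2.47650249e-03, -9.50658631e+01, -4.30180585e+01, -2.26446432e-04,
        1.24673144e-02, -8.23764822e-06]), 'tcp_pos': array([ 219.5760496 , -611.3356066 ,  230.66384603]), 'tool_rot': array([[ 9.41151058e-01,  3.37986028e-01, -3.61894041e-04],
       [ 3.37986216e-01, -9.41150321e-01,  1.17945210e-03],
       [ 5.80416370e-05, -1.23235779e-03, -9.99999239e-01]]), 'force': array([-0.40140515, -0.41184822,  0.23920689]), 'torque': array([-0.0270056 ,  0.00254279,  0.00754488]), 'gripper_force': 0.0, 'opening': 84.8269454489957}
scene [[0.02, 0.649, -0.761, 1541.561], [1.0, -0.022, 0.007, -38.647], [-0.012, -0.761, -0.649, 1015.68], [0.0, 0.0, 0.0, 1.0]] 534.9392587039049
top [[-0.019, -0.998, 0.052, 481.795], [-1.0, 0.02, 0.02, -18.28], [-0.021, -0.051, -0.998, 1178.349], [0.0, 0.0, 0.0, 1.0]] 436.54457575765935
```

View pics/scene.png

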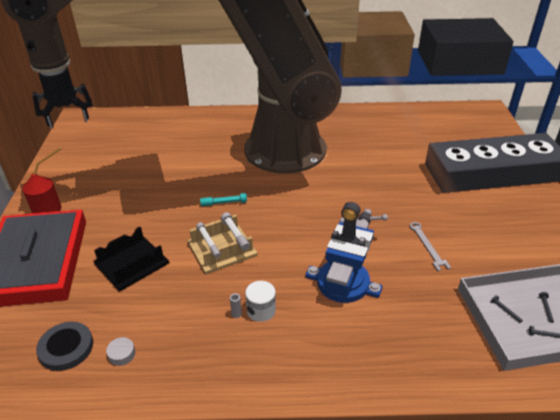

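View pics/top.png

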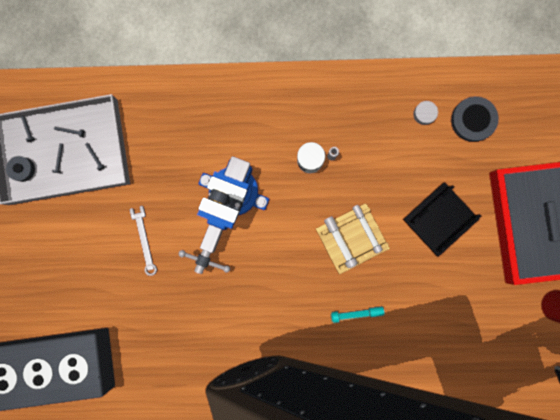

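The scene shows the stand at about (222,243), the rod in the vise at (350,220), and the turquoise and black look-alikes. The top view shows the stand at (352,238), with the left bar at (341,243) looking thicker, and the eye at about (225,198).

Run:
```python
from h import *
W=np.load("top_cloud.npy");S=np.load("scene_cloud.npy")
def rep(W,x0,x1,y0,y1,z0,z1,n):
    m=(W[...,0]>x0)&(W[...,0]<x1)&(W[...,1]>y0)&(W[...,1]<y1)&(W[...,2]>z0)&(W[...,2]<z1)
    P=W[m]
    if len(P)<5: print(n,len(P));return
    r=cv2.minAreaRect(P[:,:2].astype(np.float32))
    print(n,len(P),P.mean(0).round(1),P.min(0).round(),P.max(0).round(),r)
for w,n in((W,"top"),(S,"scene")):
    rep(w,350,600,-320,-80,4,100,n+" stand")
    rep(w,350,600,-320,-80,52,100,n+" gauges")
    rep(w,400,750,20,250,165,300,n+" rod")
    rep(w,400,750,20,250,100,135,n+" jaws")
i=cv2.imread("pics/top.png");cv2.imwrite("pics/topc.png",cv2.resize(np.hstack([i[195:285,305:400],i[145:280,170:280][22:112,:95]]),None,fx=4,fy=4,interpolation=cv2.INTER_CUBIC))
```

```text
top stand 3244 [ 482.2 -184.7   29.4] [ 350. -320.    4.] [600. -81.  79.] ((475.14837646484375, -200.44476318359375), (238.71946716308594, 249.56195068359375), 89.99031066894531)
top gauges 993 [ 488.5 -178.9   65.3] [ 408. -269.   52.] [ 568. -103.   79.] ((492.5981750488281, -181.62606811523438), (136.49224853515625, 136.21022033691406), 26.129179000854492)
top rod 216 [582.  135.3 224.5] [565. 115. 195.] [601. 160. 233.] ((583.298583984375, 137.46078491210938), (41.063663482666016, 25.778667449951172), 67.7441635131836)
top jaws 1534 [583.3 139.5 120.9] [517.  79. 100.] [655. 206. 134.] ((585.3607177734375, 142.57427978515625), (93.78208923339844, 115.87522888183594), 67.27484130859375)
scene stand 2625 [ 503.3 -186.7   33.8] [ 352. -320.    4.] [599. -81.  76.] ((475.27252197265625, -200.00442504882812), (246.94158935546875, 238.84573364257812), 0.097225621342659)
scene gauges 807 [ 501.4 -178.6   62.9] [ 410. -269.   52.] [ 576. -102.   76.] ((501.0880126953125, -179.79266357421875), (140.39691162109375, 136.3113250732422), 26.085309982299805)
scene rod 365 [593.5 137.3 205.2] [572. 116. 165.] [610. 161. 232.] ((589.2986450195312, 138.5367431640625), (40.60589599609375, 31.699159622192383), 66.5805892944336)
scene jaws 1292 [609.  139.3 118.9] [521.  80. 100.] [663. 207. 134.] ((591.8907470703125, 143.27285766601562), (92.39581298828125, 121.71986389160156), 67.52339935302734)
```

View pics/topc.png

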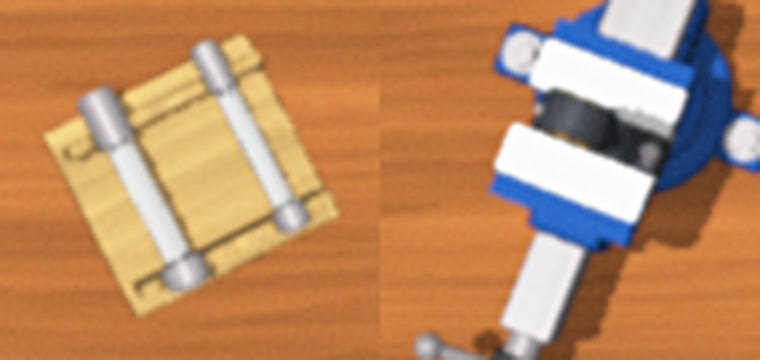

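The left bar is thicker and is the larger gauge. Its long go end is at the top (far, +x) and its short no-go end at the bottom. The rod eye sits between the jaws, with the tommy bar at lower left.

Run:
```python
from h import *
s=snap("wrist");print(np.array(s["mount"]).round(3).tolist(),s["fx"],s["cx"],s["cy"])
for n in("top","scene"):
    W=np.load(n+"_cloud.npy")
    m=(W[...,0]>350)&(W[...,0]<600)&(W[...,1]>-320)&(W[...,1]<-80)&(W[...,2]>56)&(W[...,2]<90)
    P=W[m];a=np.radians(26.1);X=np.array([np.cos(a),np.sin(a)]);Y=np.array([-X[1],X[0]])
    q=np.c_[P[:,:2]@X,P[:,:2]@Y,P[:,2]]
    L=q[q[:,1]>q[:,1].mean()];
    c=[(np.percentile(L[:,k],1)+np.percentile(L[:,k],99))/2 for k in(0,1)]
    print(n,np.ptp(L[:,0]),np.ptp(L[:,1]),L[:,2].max(),(c[0]*X+c[1]*Y).round(1), "mean y",L[:,1].mean(), c[1])
```

```text
[[-0.001, -0.948, -0.318, 81.111], [1.0, -0.001, -0.0, 0.38], [0.0, -0.318, 0.948, -142.17], [0.0, 0.0, 0.0, 1.0]] 364.39285827578124 281.34223515153633 203.56361348684186
top 136.4921074530523 63.27420204849216 79.0821799467708 [ 476.9 -149.3] mean y -341.95184154725945 -343.8623406017689
scene 140.39624704690794 65.44531339291069 76.21883457306421 [ 486.8 -148.5] mean y -346.6163077016173 -347.5370472853385
```

>>> {"fn": "send_rows", "kwargs": {
  "moves": [
    {"gripper":1,"slide":[2,-1.7,0],"yaw":0},
    {"gripper":1,"slide":[6,-5.2,0],"yaw":-0.02},
    {"gripper":1,"slide":[11,-9.7,0],"yaw":-0.04},
    {"gripper":1,"slide":[16,-14,0],"yaw":-0.06},
    {"gripper":1,"slide":[21,-18.5,0],"yaw":-0.08},
    {"gripper":1,"slide":[26,-22.9,0],"yaw":-0.1},
    {"gripper":1,"slide":[31,-27.3,0],"yaw":-0.11},
    {"gripper":1,"slide":[35.5,-31.3,0],"yaw":-0.11},
    {"gripper":1,"slide":[38.5,-33.8,0],"yaw":-0.11},
    {"gripper":1,"slide":[39.6,-34.8,0],"yaw":-0.11},
    {"gripper":1,"slide":[39.6,-34.8,0],"yaw":-0.11},
    {"gripper":1,"slide":[39.6,-34.8,0],"yaw":-0.11},
    {"gripper":1,"slide":[39.6,-34.8,0],"yaw":-0.11}
  ]
}}

```text
t: 1.78
tcp_pos: [474.3, -151.5, 231.3]
tool_rot: [[0.899, 0.438, -0.0], [0.438, -0.899, -0.0], [-0.0, -0.0, -1.0]]
force: [0.4, -0.2, -0.5]
opening: 85.5
gripper_force: 0.0
```

Run:
```python
from h import *
o=ctrl.get_obs();print(o["t"],o["tcp_pos"],o["tool_rot"],np.abs(o["dq"]).max())
s=snap("wrist");save(s,"w1.png");np.save("w1.npy",cloud(s))
```

```text
1.775 [ 474.25661977 -151.48207798  231.25658551] [[ 8.99088059e-01  4.37767763e-01 -2.20456327e-04]
 [ 4.37767760e-01 -8.99088085e-01 -6.39102873e-05]
 [-2.26187521e-04 -3.90476965e-05 -9.99999974e-01]] 0.22422380316850463
```

View pics/w1.png

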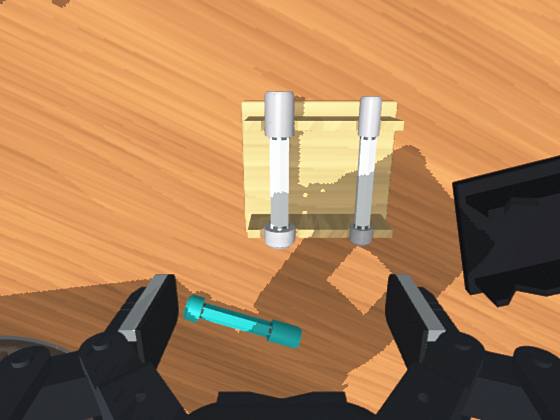

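The wrist view shows the larger gauge from (280,93), the go nose, to (279,246), the no-go nose. The handle spans about (279,138)–(279,228), and the smaller gauge is at the right at x≈365.

Run:
```python
from h import *
W=np.load("w1.npy");o=ctrl.get_obs();R=np.array(o["tool_rot"]);p=np.array(o["tcp_pos"])
L=(W-p)@R; L[...,2]=W[...,2]
for v in(98,110,125,133,145,160,180,200,215,222,230,236,242,246):
    z=L[v,255:310,2]; k=np.where(z>56)[0]
    if len(k): 
        q=L[v,255+k]; print(v,len(k),(255+k[0],255+k[-1]),"x",q[:,0].mean().round(1),"y",((q[0,1]+q[-1,1])/2).round(2),np.ptp(q[:,1]).round(1),"ztop",q[:,2].max().round(1))
c=L[85:255,279]; 
for v in range(86,104,2): print(v,L[v,279].round(1),end=';')
for v in range(226,252,2): print(v,L[v,279].round(1),end=';')
```

```text
98 31 (np.int64(264), np.int64(294)) x 68.2 y -1.62 24.7 ztop 72.4
110 29 (np.int64(265), np.int64(293)) x 58.9 y -1.66 23.1 ztop 72.9
125 53 (np.int64(255), np.int64(309)) x 46.3 y 0.79 46.1 ztop 73.5
133 28 (np.int64(265), np.int64(293)) x 40.5 y -1.72 23.6 ztop 72.9
145 19 (np.int64(270), np.int64(288)) x 30.0 y -1.78 15.3 ztop 69.8
160 19 (np.int64(270), np.int64(288)) x 17.1 y -1.81 15.5 ztop 68.8
180 19 (np.int64(270), np.int64(288)) x -0.5 y -1.88 15.8 ztop 69.5
200 18 (np.int64(271), np.int64(288)) x -18.8 y -1.47 15.2 ztop 68.7
215 17 (np.int64(272), np.int64(288)) x -32.8 y -1.06 14.5 ztop 69.0
222 15 (np.int64(271), np.int64(287)) x -39.7 y -1.98 14.6 ztop 68.7
230 50 (np.int64(255), np.int64(309)) x -48.5 y 0.77 50.7 ztop 69.7
236 47 (np.int64(255), np.int64(309)) x -53.5 y 0.71 50.9 ztop 74.3
242 28 (np.int64(265), np.int64(294)) x -57.3 y -1.53 26.9 ztop 75.7
246 20 (np.int64(270), np.int64(289)) x -60.7 y -1.55 17.5 ztop 75.1
86 [76.6 -2.  -0. ];88 [74.7 -2.  -1. ];90 [72.8 -2.  -2.4];92 [72.9 -1.6 70.7];94 [71.3 -1.6 70.1];96 [69.9 -1.6 71.8];98 [68.3 -1.6 70.4];100 [66.9 -1.6 73.2];102 [65.3 -1.6 72.5];226 [-42.3  -2.   69.4];228 [-44.5  -2.   68.7];230 [-46.1  -2.   69.6];232 [-46.5  -1.9  73.4];234 [-48.8  -2.   72.5];236 [-50.   -1.9  74.1];238 [-52.2  -2.   73.5];240 [-54.4  -2.   73.1];242 [-55.9  -2.   74.1];244 [-58.3  -2.   73.2];246 [-59.9  -2.   74. ];248 [-63.6  -2.   70.5];250 [-99.5  -2.6   0.4];
```

>>> {"fn": "send_rows", "kwargs": {
  "moves": [
    {"gripper":0.5,"slide":[-0.4,-0.17,2],"yaw":0},
    {"gripper":0.5,"slide":[-0.43,-0.17,6],"yaw":0},
    {"gripper":0.5,"slide":[-0.43,-0.17,10],"yaw":0},
    {"gripper":0.5,"slide":[-0.43,-0.17,14],"yaw":0},
    {"gripper":0.5,"slide":[-0.43,-0.17,17],"yaw":0},
    {"gripper":0.5,"slide":[-0.43,-0.17,18.4],"yaw":0},
    {"gripper":0.5,"slide":[-0.43,-0.17,19],"yaw":0},
    {"gripper":0.5,"slide":[-0.43,-0.17,19],"yaw":0},
    {"gripper":0.5,"slide":[-0.43,-0.17,19],"yaw":0}
  ]
}}

```text
t: 2.95
tcp_pos: [470.7, -151.0, 42.2]
tool_rot: [[0.898, 0.439, 0.001], [0.439, -0.898, -0.001], [0.001, 0.001, -1.0]]
force: [-0.2, 0.3, -0.3]
opening: 42.9
gripper_force: 0.0
```

Run:
```python
from h import *
o=ctrl.get_obs();p=np.array(o["tcp_pos"]);R=np.array(o["tool_rot"])
print(o["t"],p,o["force"],o["opening"])
s=snap("wrist");save(s,"w2.png");W=cloud(s);L=(W-p)@R;L[...,2]=W[...,2]
for v in range(60,400,20):
    z=L[v,200:360,2];k=np.where((z>64)&(abs(L[v,200:360,1])<20))[0]
    if len(k): q=L[v,200+k];print(v,len(k),q[:,0].mean().round(1),((q[0,1]+q[-1,1])/2).round(2),np.ptp(q[:,1]).round(1),q[:,2].max().round(1))
```

```text
2.95 [ 470.74994449 -150.97026163   42.16135086] [-0.20711038  0.25779367 -0.25408664] 42.87158602799958
100 66 75.7 0.37 20.5 71.7
120 71 69.8 0.08 22.4 73.0
140 70 63.7 -0.06 22.6 73.6
160 68 57.3 0.13 22.7 73.0
180 69 50.7 0.14 23.1 72.7
200 67 43.9 0.06 22.7 73.0
220 43 35.5 -0.23 14.8 69.2
240 42 28.0 0.27 14.7 69.0
260 42 20.1 0.27 15.7 68.9
280 39 12.0 0.64 14.6 68.7
300 40 3.5 0.27 14.9 68.5
320 39 -5.4 0.25 15.2 69.2
340 38 -14.6 0.48 15.0 69.0
360 64 -6.7 -0.26 39.1 112.7
380 70 -9.7 -0.1 36.6 119.3
```

View pics/w2.png

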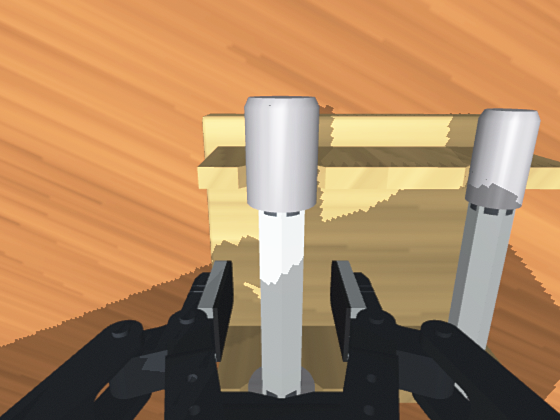

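The fingers straddle the handle symmetrically (handle at x≈282, pads at 232 and 332) and are clear of the smaller gauge. I'll close and lift.

>>> {"fn": "send_rows", "kwargs": {
  "moves": [
    {"gripper":0.1,"slide":[0,0.02,0],"yaw":0},
    {"gripper":0.1,"slide":[0,0.02,0],"yaw":0},
    {"gripper":0.1,"slide":[0,0.02,0],"yaw":0},
    {"gripper":0.1,"slide":[0,0.02,0],"yaw":0},
    {"gripper":0.1,"slide":[0,0.02,0],"yaw":0},
    {"gripper":0.1,"slide":[0,0.02,0],"yaw":0}
  ]
}}

```text
t: 3.75
tcp_pos: [470.5, -151.0, 41.8]
tool_rot: [[0.898, 0.439, 0.001], [0.439, -0.898, -0.0], [0.001, 0.001, -1.0]]
force: [-1.4, 0.8, 9.0]
opening: 14.9
gripper_force: 58.3
```

Run:
```python
from h import *
o=ctrl.get_obs();print({k:o[k] for k in("t","tcp_pos","tool_rot","force","torque","opening","gripper_force","joints")})
```

```text
{'t': 3.75, 'tcp_pos': array([ 470.54965607, -150.97396446,   41.78686213]), 'tool_rot': array([[ 8.98324584e-01,  4.39331808e-01,  7.09738177e-04],
       [ 4.39332073e-01, -8.98324696e-01, -2.65342784e-04],
       [ 5.21001807e-04,  5.50174691e-04, -9.99999713e-01]]), 'force': array([-1.42104854,  0.8079652 ,  8.95304172]), 'torque': array([0.06773752, 0.21264287, 0.05329953]), 'opening': 14.946797766818088, 'gripper_force': 58.307652566581964, 'joints': array([-2.13043370e+01,  3.20863049e+01,  1.20499537e+02,  1.32763621e-03,
        2.73707481e+01,  4.26332161e+01])}
```

>>> {"fn": "send_rows", "kwargs": {
  "moves": [
    {"gripper":0.1,"slide":[0,0.02,-0.5],"yaw":0},
    {"gripper":0.1,"slide":[0,0.02,-2],"yaw":0},
    {"gripper":0.1,"slide":[0,0.02,-5],"yaw":0},
    {"gripper":0.1,"slide":[0,0.02,-9],"yaw":0},
    {"gripper":0.1,"slide":[0,0.02,-14],"yaw":0},
    {"gripper":0.1,"slide":[1,-2,-18],"yaw":0.05},
    {"gripper":0.1,"slide":[3,-5,-22],"yaw":0.15},
    {"gripper":0.1,"slide":[5,-9,-24],"yaw":0.28},
    {"gripper":0.1,"slide":[7.5,-13,-24.8],"yaw":0.4},
    {"gripper":0.1,"slide":[10,-17,-24.8],"yaw":0.53},
    {"gripper":0.1,"slide":[12.5,-21.5,-24.8],"yaw":0.66},
    {"gripper":0.1,"slide":[14.5,-25,-24.8],"yaw":0.77},
    {"gripper":0.1,"slide":[16,-27.7,-24.8],"yaw":0.83},
    {"gripper":0.1,"slide":[16.3,-28.3,-24.8],"yaw":0.848},
    {"gripper":0.1,"slide":[16.3,-28.3,-24.8],"yaw":0.848},
    {"gripper":0.1,"slide":[16.3,-28.3,-24.8],"yaw":0.848},
    {"gripper":0.1,"slide":[16.3,-28.3,-24.8],"yaw":0.848}
  ]
}}

```text
t: 5.88
tcp_pos: [492.4, 174.1, 289.4]
tool_rot: [[0.923, -0.384, -0.0], [-0.384, -0.923, -0.0], [0.0, 0.0, -1.0]]
force: [-0.3, 0.9, -3.2]
opening: 15.2
gripper_force: 58.9
```

Run:
```python
from h import *
o=ctrl.get_obs();print({k:o[k] for k in("t","tcp_pos","tool_rot","force","torque","opening","gripper_force")})
s=snap("wrist");save(s,"w3.png");p=np.array(o["tcp_pos"]);R=np.array(o["tool_rot"])
L=(cloud(s)-p)@R;np.save("w3.npy",L)
m=(L[...,2]<20)&(L[...,0]>40)&(L[...,0]<76)&(abs(L[...,1])<14);P=L[m]
print("go",len(P),P.min(0),P.max(0))
m=(L[...,2]>40)&(L[...,2]<85)&(L[...,0]>70);P=L[m]
print("eye",len(P),P.min(0),P.max(0),cv2.minAreaRect(P[:,:2].astype(np.float32)))
```

```text
{'t': 5.875, 'tcp_pos': array([492.36956989, 174.10412742, 289.43704725]), 'tool_rot': array([[ 9.23415574e-01, -3.83801612e-01, -1.48386564e-05],
       [-3.83801612e-01, -9.23415571e-01, -8.05500637e-05],
       [ 1.72129979e-05,  8.00762835e-05, -9.99999997e-01]]), 'force': array([-0.32609412,  0.94529325, -3.22323426]), 'torque': array([-0.04871528,  0.04905237,  0.01787511]), 'opening': 15.153247781159248, 'gripper_force': 58.911803886294365}
go 7858 [ 40.51600069 -11.49549679 -31.80550673] [ 75.99519845  13.30516214 -17.68562222]
eye 3780 [ 86.36172004 -21.67792462  58.12645426] [112.5118341   18.97726161  79.31953651] ((99.45314025878906, -1.356069564819336), (26.1323299407959, 40.6630744934082), 0.14206914603710175)
```

View pics/w3.png

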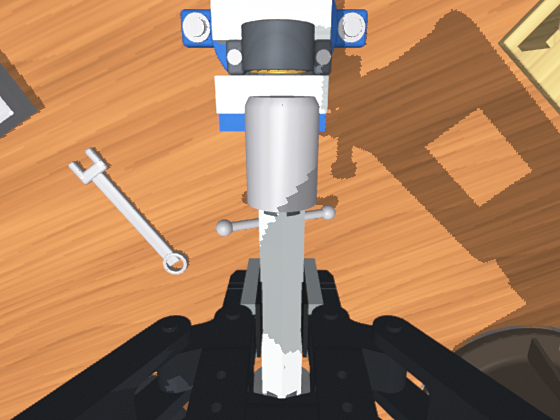

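The view shows the eye from above at about (278,45), width 242–314, with the go end in line at (282,97–210). Next I'll fit both cylinders.

```bash
cat > fit.py <<'E'
from h import *
from scipy.optimize import least_squares as LS
def fitc(P,r,tilt=True):
    x0=P[:,0].mean()
    f=lambda q:(np.hypot(P[:,1]-q[0]-q[2]*(P[:,0]-x0)*tilt,P[:,2]-q[1]-q[3]*(P[:,0]-x0)*tilt)-r)
    q=LS(f,[np.median(P[:,1]),P[:,2].min()+r,0,0],loss="soft_l1",f_scale=.5)
    return x0.round(1),q.x[:2].round(2),np.degrees(q.x[2:]).round(2)*tilt,np.abs(q.fun).mean().round(2)
def run(L):
    m=(L[...,2]<-5-12)&(L[...,0]>42)&(L[...,0]<73)&(abs(L[...,1])<14);print("go",fitc(L[m],12.5))
E
python3 - <<'E'
from fit import *
L=np.load("w3.npy");run(L)
m=(L[...,2]<-8)&(L[...,0]>60)&(abs(L[...,1])<10);print("nose x",np.percentile(L[m][:,0],[98,99.5,100]))
m=(L[...,2]<-8)&(L[...,0]>-40)&(L[...,0]<38)&(abs(L[...,1])<3)&(L[...,2]>-32);print("handle top z",[np.median(L[m&(abs(L[...,0]-c)<4)][:,2]).round(2) for c in(15,25,33)])
m=(L[...,2]>50)&(L[...,2]<73)&(L[...,0]>86.8)&(L[...,0]<112)&(abs(L[...,1]+1.35)<19.5)
print("eye",fitc(L[m],20.5),fitc(L[m],20.5,False))
for a,b in((87,95),(95,104),(104,112)): print(fitc(L[m&(L[...,0]>a)&(L[...,0]<b)],20.5,False))
E
```

```text
go (np.float64(58.2), array([  0.9 , -17.35]), array([0.19, 0.16]), np.float64(0.38))
nose x [77.01534732 77.05080362 77.09940647]
handle top z [np.float64(-25.83), np.float64(-25.78), np.float64(-25.82)]
eye (np.float64(99.3), array([-1.27, 80.9 ]), array([-0.09, -0.36]), np.float64(0.54)) (np.float64(99.3), array([-1.27, 80.9 ]), array([0., 0.]), np.float64(0.54))
(np.float64(91.1), array([-1.26, 80.94]), array([0., 0.]), np.float64(0.65))
(np.float64(99.6), array([-1.27, 80.85]), array([0., 0.]), np.float64(0.45))
(np.float64(107.7), array([-1.27, 80.89]), array([0., 0.]), np.float64(0.45))
```

>>> {"fn": "send_rows", "kwargs": {
  "moves": [
    {"gripper":0.1,"slide":[0,-0.1,1],"yaw":0},
    {"gripper":0.1,"slide":[0,-0.22,3],"yaw":0},
    {"gripper":0.1,"slide":[0,-0.22,6],"yaw":0},
    {"gripper":0.1,"slide":[0,-0.22,8.5],"yaw":0},
    {"gripper":0.1,"slide":[0,-0.22,9.6],"yaw":0},
    {"gripper":0.1,"slide":[0,-0.22,9.85],"yaw":0},
    {"gripper":0.1,"slide":[0,-0.22,9.85],"yaw":0},
    {"gripper":0.1,"slide":[0,-0.22,9.85],"yaw":0},
    {"gripper":0.1,"slide":[0,-0.22,9.85],"yaw":0}
  ]
}}

```text
t: 7.05
tcp_pos: [493.5, 177.0, 191.4]
tool_rot: [[0.924, -0.383, 0.001], [-0.383, -0.924, 0.0], [0.001, -0.001, -1.0]]
force: [0.0, -0.7, -2.5]
opening: 15.0
gripper_force: 58.9
```

Run:
```python
from fit import *
o=ctrl.get_obs();print({k:o[k] for k in("t","tcp_pos","tool_rot","force","torque")})
s=snap("wrist");save(s,"w4.png");p=np.array(o["tcp_pos"]);R=np.array(o["tool_rot"])
L=(cloud(s)-p)@R;np.save("w4.npy",L);run(L)
m=(L[...,2]<-8)&(L[...,0]>42)&(L[...,0]<79)&(abs(L[...,1]-1)<10);print("nose x",np.percentile(L[m][:,0],[98,99.5,100]))
m=(L[...,0]>82)&(L[...,0]<115)&(L[...,2]<-20)&(abs(L[...,1]-1)<22);P=L[m];print(P.min(0),P.max(0))
m=(L[...,0]>P[:,0].min()+.8)&(L[...,0]<115)&(L[...,2]<-24)&(abs(L[...,1]-1)<19);print("eye",fitc(L[m],20.5),fitc(L[m],20.5,False))
```

```text
{'t': 7.05, 'tcp_pos': array([493.53559749, 177.04603509, 191.37530141]), 'tool_rot': array([[ 9.23678323e-01, -3.83167577e-01,  9.81267265e-04],
       [-3.83168004e-01, -9.23678623e-01,  2.85262563e-04],
       [ 7.97072231e-04, -6.39481065e-04, -9.99999478e-01]]), 'force': array([ 0.0182596 , -0.65227352, -2.50129813]), 'torque': array([-0.01090365,  0.0242773 ,  0.00453448])}
go (np.float64(58.1), array([  0.89, -17.35]), array([0.13, 0.18]), np.float64(0.38))
nose x [76.96978708 77.02619572 77.07430525]
[ 86.41536369 -18.26959157 -39.56470925] [104.2589422   22.19858627 -20.18385774]
eye (np.float64(94.6), array([  1.95, -17.12]), array([-0.1 , -0.94]), np.float64(0.52)) (np.float64(94.6), array([  1.95, -17.12]), array([0., 0.]), np.float64(0.52))
```

View pics/w4.png

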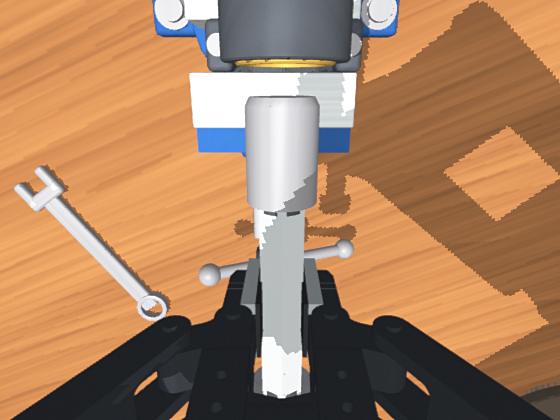

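The nose is about 9 mm short of the bush face. The gauge axis at x≈282 lies slightly left of the eye centre at x≈288, so the gauge needs about +1 mm in y.

>>> {"fn": "send_rows", "kwargs": {
  "moves": [
    {"gripper":0.1,"slide":[0,0.1,0.02],"yaw":0},
    {"gripper":0.1,"slide":[0.2,0.1,0.02],"yaw":0},
    {"gripper":0.1,"slide":[0.5,0.1,0.02],"yaw":0},
    {"gripper":0.1,"slide":[0.8,0.1,0.02],"yaw":0},
    {"gripper":0.1,"slide":[0.9,0.1,0.02],"yaw":0},
    {"gripper":0.1,"slide":[0.95,0.1,0.02],"yaw":0},
    {"gripper":0.1,"slide":[1.0,0.1,0.02],"yaw":0},
    {"gripper":0.1,"slide":[1.0,0.1,0.02],"yaw":0}
  ]
}}

```text
t: 8.1
tcp_pos: [502.1, 172.2, 190.6]
tool_rot: [[0.924, -0.383, 0.0], [-0.383, -0.924, 0.0], [0.0, -0.0, -1.0]]
force: [-0.0, 0.5, -3.3]
opening: 15.0
gripper_force: 58.9
```

```bash
cat > st.py <<'E'
from fit import *
o=ctrl.get_obs();R=np.array(o["tool_rot"]);p=np.array(o["tcp_pos"])
print(o["t"],p.round(2),"Ftool",(R.T@o["force"]).round(2),"Ttool",(R.T@o["torque"]).round(3),"yaw",np.degrees(np.arctan2(R[1,0],R[0,0])).round(2))
E
cat > meas.py <<'E'
from st import *
s=snap("wrist");L=(cloud(s)-p)@R;run(L)
m=(L[...,0]>88)&(L[...,0]<115)&(L[...,2]<-24)&(abs(L[...,1]-1)<19);P=L[m];print("eye",fitc(P,20.5,False))
E
python3 st.py
python3 - <<'E'
from fit import *
L=np.load("w4.npy")
for n,a,b,c in(("go",45,72,.9),("eye",88,103,1.95)):
    m=(L[...,0]>a)&(L[...,0]<b)&(abs(L[...,1]-c)<2.5)&(L[...,2]<-20);print(n,np.median(L[m][:,2]),L[m][:,2].mean())
E
```

```text
8.1 [502.08 172.23 190.62] Ftool [-0.24 -0.46  3.28] Ttool [-0.044 -0.074 -0.037] yaw -22.53
go -29.79580354763766 -29.78425789107275
eye -37.54151284024394 -37.54443417461128
```

>>> {"fn": "send_rows", "kwargs": {
  "moves": [
    {"gripper":0.1,"slide":[0.1,0,0],"yaw":0},
    {"gripper":0.1,"slide":[0.15,0,0],"yaw":0},
    {"gripper":0.1,"slide":[0.2,0,0],"yaw":0},
    {"gripper":0.1,"slide":[0.2,0,0],"yaw":0}
  ]
}}

```text
t: 8.6
tcp_pos: [504.0, 171.4, 190.6]
tool_rot: [[0.924, -0.383, 0.0], [-0.383, -0.924, 0.0], [0.0, -0.0, -1.0]]
force: [-0.2, -0.9, -2.2]
opening: 14.9
gripper_force: 58.9
```

```bash
python3 meas.py
```

```text
8.6 [504.   171.43 190.61] Ftool [0.12 0.93 2.16] Ttool [ 0.008  0.025 -0.034] yaw -22.53
go (np.float64(58.2), array([  0.89, -17.36]), array([0.14, 0.09]), np.float64(0.38))
eye (np.float64(93.9), array([  0.74, -17.96]), array([0., 0.]), np.float64(0.48))
```

>>> {"fn": "send_rows", "kwargs": {
  "moves": [
    {"gripper":0.1,"slide":[0,-0.01,-0.05],"yaw":0},
    {"gripper":0.1,"slide":[0.05,-0.01,-0.05],"yaw":0},
    {"gripper":0.1,"slide":[0.1,-0.01,-0.05],"yaw":0},
    {"gripper":0.1,"slide":[0.15,-0.01,-0.05],"yaw":0},
    {"gripper":0.1,"slide":[0.15,-0.01,-0.05],"yaw":0},
    {"gripper":0.1,"slide":[0.15,-0.01,-0.05],"yaw":0}
  ]
}}

```text
t: 9.4
tcp_pos: [505.3, 171.0, 191.1]
tool_rot: [[0.924, -0.383, -0.0], [-0.383, -0.924, 0.0], [-0.0, -0.0, -1.0]]
force: [-0.5, -0.1, -2.4]
opening: 15.0
gripper_force: 58.9
```

```bash
python3 meas.py
```

```text
9.4 [505.31 170.96 191.1 ] Ftool [-0.46  0.3   2.37] Ttool [-0.012  0.042  0.011] yaw -22.53
go (np.float64(58.1), array([  0.89, -17.37]), array([0.21, 0.06]), np.float64(0.38))
eye (np.float64(93.2), array([  0.83, -17.48]), array([0., 0.]), np.float64(0.5))
```

>>> {"fn": "send_rows", "kwargs": {
  "moves": [
    {"gripper":0.1,"slide":[0.05,0,0],"yaw":0},
    {"gripper":0.1,"slide":[0.1,0,0],"yaw":0},
    {"gripper":0.1,"slide":[0.2,0,0],"yaw":0},
    {"gripper":0.1,"slide":[0.3,0,0],"yaw":0},
    {"gripper":0.1,"slide":[0.4,0,0],"yaw":0},
    {"gripper":0.1,"slide":[0.4,0,0],"yaw":0}
  ]
}}

```text
t: 10.2
tcp_pos: [509.1, 169.4, 191.1]
tool_rot: [[0.924, -0.383, 0.0], [-0.383, -0.924, 0.0], [0.0, -0.0, -1.0]]
force: [0.5, -0.2, -2.1]
opening: 14.8
gripper_force: 58.9
```

```bash
python3 meas.py
```

```text
10.2 [509.13 169.4  191.09] Ftool [0.55 0.   2.09] Ttool [ 0.011 -0.011  0.028] yaw -22.53
go (np.float64(58.3), array([  0.85, -17.8 ]), array([-0.33, -3.68]), np.float64(1.46))
eye (np.float64(91.2), array([  0.85, -17.43]), array([0., 0.]), np.float64(0.64))
```

>>> {"fn": "send_rows", "kwargs": {
  "moves": [
    {"gripper":0.1,"slide":[0.1,0,0],"yaw":0},
    {"gripper":0.1,"slide":[0.25,0,0],"yaw":0},
    {"gripper":0.1,"slide":[0.4,0,0],"yaw":0},
    {"gripper":0.1,"slide":[0.55,0,0],"yaw":0},
    {"gripper":0.1,"slide":[0.7,0,0],"yaw":0},
    {"gripper":0.1,"slide":[0.85,0,0],"yaw":0},
    {"gripper":0.1,"slide":[1.0,0,0],"yaw":0},
    {"gripper":0.1,"slide":[1.0,0,0],"yaw":0}
  ]
}}

```text
t: 11.25
tcp_pos: [518.4, 165.6, 191.1]
tool_rot: [[0.924, -0.383, 0.0], [-0.383, -0.924, 0.0], [0.0, -0.0, -1.0]]
force: [-0.1, -0.1, -2.9]
opening: 14.5
gripper_force: 58.9
```

```bash
python3 st.py
```

```text
11.25 [518.43 165.58 191.13] Ftool [-0.09  0.11  2.93] Ttool [ 0.019 -0.014 -0.024] yaw -22.53
```

>>> {"fn": "send_rows", "kwargs": {
  "moves": [
    {"gripper":0.1,"slide":[0.1,0,0],"yaw":0},
    {"gripper":0.1,"slide":[0.3,0,0],"yaw":0},
    {"gripper":0.1,"slide":[0.5,0,0],"yaw":0},
    {"gripper":0.1,"slide":[0.7,0,0],"yaw":0},
    {"gripper":0.1,"slide":[0.9,0,0],"yaw":0},
    {"gripper":0.1,"slide":[1.1,0,0],"yaw":0},
    {"gripper":0.1,"slide":[1.3,0,0],"yaw":0},
    {"gripper":0.1,"slide":[1.3,0,0],"yaw":0}
  ]
}}

```text
t: 12.25
tcp_pos: [530.4, 160.6, 191.1]
tool_rot: [[0.924, -0.383, 0.0], [-0.383, -0.924, -0.0], [0.0, -0.0, -1.0]]
force: [-0.4, -0.4, -3.7]
opening: 14.6
gripper_force: 58.9
```

```bash
python3 st.py
```

```text
12.25 [530.44 160.55 191.07] Ftool [-0.25  0.54  3.69] Ttool [ 0.024 -0.051  0.037] yaw -22.54
```

>>> {"fn": "send_rows", "kwargs": {
  "moves": [
    {"gripper":0.1,"slide":[0.15,0,0],"yaw":0},
    {"gripper":0.1,"slide":[0.35,0,0],"yaw":0},
    {"gripper":0.1,"slide":[0.55,0,0],"yaw":0},
    {"gripper":0.1,"slide":[0.75,0,0],"yaw":0},
    {"gripper":0.1,"slide":[0.95,0,0],"yaw":0},
    {"gripper":0.1,"slide":[1.1,0,0],"yaw":0},
    {"gripper":0.1,"slide":[1.2,0,0],"yaw":0},
    {"gripper":0.1,"slide":[1.2,0,0],"yaw":0},
    {"gripper":0.1,"slide":[1.2,0,0],"yaw":0}
  ]
}}

```text
t: 13.38
tcp_pos: [541.3, 156.0, 191.1]
tool_rot: [[0.924, -0.383, -0.0], [-0.383, -0.924, -0.0], [-0.0, 0.0, -1.0]]
force: [0.1, 0.8, -3.0]
opening: 14.5
gripper_force: 58.9
```

Run:
```python
from st import *
s=snap("wrist");save(s,"w5.png")
d=(np.array([583.3,137.5])-p[:2])@R[:2,0];print("eye centre ahead of tcp",d,"nose out",78-d-13)
```

```text
13.375 [541.3  156.03 191.09] Ftool [-0.25 -0.79  2.99] Ttool [-0.023 -0.032  0.   ] yaw -22.53
eye centre ahead of tcp 45.89358936096256 nose out 19.106410639037442
```

View pics/w5.png

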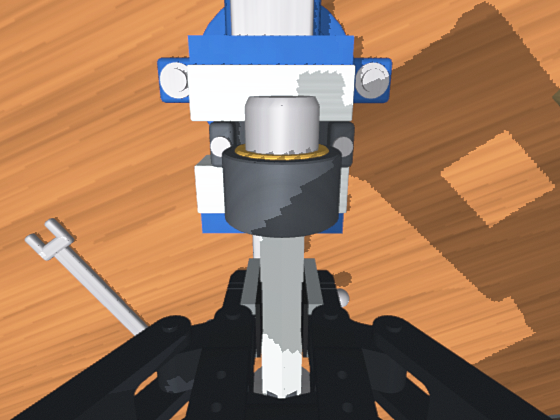

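The go nose stands about 18 mm out of the far side (rows 97–150). Now I'll draw it out straight, then lift.

>>> {"fn": "send_rows", "kwargs": {
  "moves": [
    {"gripper":0.1,"slide":[-0.2,0,0],"yaw":0},
    {"gripper":0.1,"slide":[-0.6,0,0],"yaw":0},
    {"gripper":0.1,"slide":[-1.2,0,0],"yaw":0},
    {"gripper":0.1,"slide":[-1.8,0,0],"yaw":0},
    {"gripper":0.1,"slide":[-2.4,0,0],"yaw":0},
    {"gripper":0.1,"slide":[-3.0,0,0],"yaw":0},
    {"gripper":0.1,"slide":[-3.6,0,0],"yaw":0},
    {"gripper":0.1,"slide":[-4.2,0,0],"yaw":0},
    {"gripper":0.1,"slide":[-4.8,0,0],"yaw":0},
    {"gripper":0.1,"slide":[-5.4,0,0],"yaw":0},
    {"gripper":0.1,"slide":[-6.0,0,0],"yaw":0},
    {"gripper":0.1,"slide":[-6.6,0,0],"yaw":0},
    {"gripper":0.1,"slide":[-6.9,0,0],"yaw":0},
    {"gripper":0.1,"slide":[-6.9,0,-1],"yaw":0},
    {"gripper":0.1,"slide":[-6.9,0,-3],"yaw":0},
    {"gripper":0.1,"slide":[-6.9,0,-6],"yaw":0},
    {"gripper":0.1,"slide":[-6.9,0,-8],"yaw":0},
    {"gripper":0.1,"slide":[-5.5,0,-8.5],"yaw":0},
    {"gripper":0.1,"slide":[-2.5,0,-8.5],"yaw":0},
    {"gripper":0.1,"slide":[1.5,0,-8.5],"yaw":0}
  ]
}}

```text
t: 15.92
tcp_pos: [556.4, 149.7, 276.0]
tool_rot: [[0.924, -0.383, -0.0], [-0.383, -0.924, -0.0], [-0.0, 0.0, -1.0]]
force: [0.8, -0.1, -3.0]
opening: 14.7
gripper_force: 59.0
```

```bash
python3 st.py
```

```text
15.925 [556.35 149.67 275.99] Ftool [ 0.78 -0.27  2.98] Ttool [-0.012  0.01  -0.018] yaw -22.5
```

>>> {"fn": "send_rows", "kwargs": {
  "moves": [
    {"gripper":0.1,"slide":[4,0,0],"yaw":0},
    {"gripper":0.1,"slide":[8,0,0],"yaw":0},
    {"gripper":0.1,"slide":[11,0,0],"yaw":0},
    {"gripper":0.1,"slide":[12.3,0,0],"yaw":0},
    {"gripper":0.1,"slide":[12.5,0,1],"yaw":0},
    {"gripper":0.1,"slide":[12.5,0,3],"yaw":0},
    {"gripper":0.1,"slide":[12.5,0,5.5],"yaw":0},
    {"gripper":0.1,"slide":[12.5,0,7.5],"yaw":0},
    {"gripper":0.1,"slide":[12.5,0,8.3],"yaw":0},
    {"gripper":0.1,"slide":[12.5,0,8.5],"yaw":0},
    {"gripper":0.1,"slide":[12.5,0,8.5],"yaw":0},
    {"gripper":0.1,"slide":[12.5,0,8.5],"yaw":0}
  ]
}}

```text
t: 17.42
tcp_pos: [671.0, 102.4, 191.9]
tool_rot: [[0.924, -0.383, 0.001], [-0.383, -0.924, 0.0], [0.001, -0.001, -1.0]]
force: [0.0, -0.3, -2.2]
opening: 15.1
gripper_force: 58.9
```

Run:
```python
from st import *
a=np.array([541.3,156.03,191.09]);print("rel",((p-a)@R).round(2))
s=snap("wrist");np.save("w6.npy",(cloud(s)-p)@R)
t=snap("scene");i=t["img"][:,:,::-1]
c=cv2.resize(i[180:270,310:410],None,fx=6,fy=6,interpolation=cv2.INTER_CUBIC);cv2.imwrite("pics/sc6.png",c)
L=np.load("w6.npy");run(L)
```

```text
17.425 [671.03 102.44 191.87] Ftool [0.13 0.29 2.18] Ttool [-0.005 -0.039 -0.032] yaw -22.53
rel [140.36  -0.21  -0.64]
go (np.float64(58.2), array([  0.89, -17.32]), array([0.19, 0.25]), np.float64(0.39))
```

View pics/sc6.png

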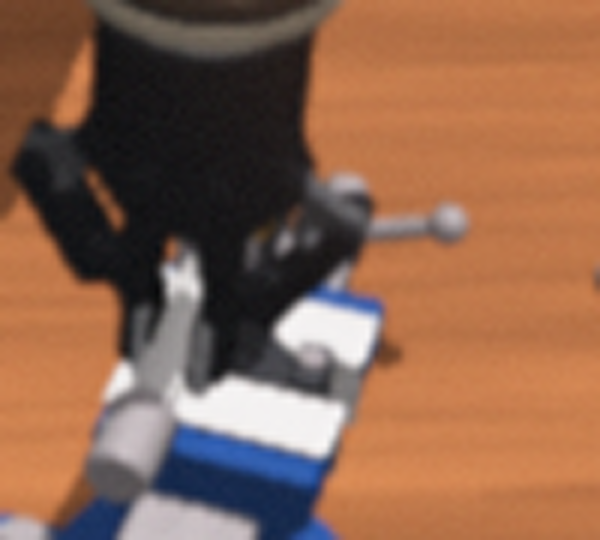

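The scene crop shows the gauge on the +x side of the rod, held level and clear of the vise. I'll approach with the no-go end.

>>> {"fn": "send_rows", "kwargs": {
  "moves": [
    {"gripper":0.1,"slide":[-0.3,0.02,0.02],"yaw":0},
    {"gripper":0.1,"slide":[-0.8,0.02,0.02],"yaw":0},
    {"gripper":0.1,"slide":[-1.3,0.02,0.02],"yaw":0},
    {"gripper":0.1,"slide":[-1.6,0.02,0.02],"yaw":0},
    {"gripper":0.1,"slide":[-1.7,0.02,0.02],"yaw":0},
    {"gripper":0.1,"slide":[-1.7,0.02,0.02],"yaw":0},
    {"gripper":0.1,"slide":[-1.7,0.02,0.02],"yaw":0}
  ]
}}

```text
t: 18.4
tcp_pos: [655.0, 108.7, 190.9]
tool_rot: [[0.924, -0.383, 0.0], [-0.383, -0.924, 0.0], [0.0, -0.0, -1.0]]
force: [-0.2, -0.3, -2.6]
opening: 14.7
gripper_force: 58.9
```

```bash
cat > r.py <<'E'
from st import *
a=np.array([541.3,156.03,191.09]);print("rel",((p-a)@R).round(2))
E
python3 r.py
```

```text
18.4 [655.04 108.67 190.88] Ftool [-0.07  0.36  2.56] Ttool [ 0.051 -0.045 -0.003] yaw -22.53
rel [123.2    0.16   0.22]
```

Good. Now 1 mm steps into the mouth.

>>> {"fn": "send_rows", "kwargs": {
  "moves": [
    {"gripper":0.1,"slide":[-0.1,0,0],"yaw":0},
    {"gripper":0.1,"slide":[-0.2,0,0],"yaw":0},
    {"gripper":0.1,"slide":[-0.3,0,0],"yaw":0},
    {"gripper":0.1,"slide":[-0.3,0,0],"yaw":0}
  ]
}}

```text
t: 18.9
tcp_pos: [652.1, 109.9, 190.9]
tool_rot: [[0.924, -0.383, 0.0], [-0.383, -0.924, 0.0], [0.0, -0.0, -1.0]]
force: [0.1, -0.3, -2.8]
opening: 14.7
gripper_force: 58.9
```

```bash
python3 r.py
```

```text
18.9 [652.06 109.9  190.95] Ftool [0.16 0.21 2.82] Ttool [-0.029 -0.045 -0.029] yaw -22.53
rel [119.98   0.18   0.14]
```

>>> {"fn": "send_rows", "kwargs": {
  "moves": [
    {"gripper":0.1,"slide":[-0.05,0,0],"yaw":0},
    {"gripper":0.1,"slide":[-0.05,0,0],"yaw":0},
    {"gripper":0.1,"slide":[-0.05,0,0],"yaw":0}
  ]
}}

```text
t: 19.27
tcp_pos: [651.7, 110.1, 190.9]
tool_rot: [[0.924, -0.383, 0.0], [-0.383, -0.924, 0.0], [0.0, -0.0, -1.0]]
force: [-1.2, 0.1, -2.2]
opening: 15.0
gripper_force: 58.9
```

```bash
python3 r.py
```

```text
19.275 [651.71 110.06 190.93] Ftool [-1.16  0.39  2.18] Ttool [ 0.074 -0.043  0.004] yaw -22.53
rel [119.59   0.17   0.17]
```

>>> {"fn": "send_rows", "kwargs": {
  "moves": [
    {"gripper":0.1,"slide":[-0.03,0,0],"yaw":0},
    {"gripper":0.1,"slide":[-0.06,0,0],"yaw":0},
    {"gripper":0.1,"slide":[-0.06,0,0],"yaw":0},
    {"gripper":0.1,"slide":[-0.06,0,0],"yaw":0}
  ]
}}

```text
t: 19.77
tcp_pos: [651.1, 110.3, 190.9]
tool_rot: [[0.924, -0.383, -0.0], [-0.383, -0.924, 0.0], [-0.0, -0.0, -1.0]]
force: [0.2, -0.6, -2.0]
opening: 14.8
gripper_force: 58.9
```

```bash
python3 r.py
```

```text
19.775 [651.11 110.3  190.9 ] Ftool [0.43 0.48 1.97] Ttool [ 0.039 -0.054  0.027] yaw -22.53
rel [118.95   0.17   0.18]
```

>>> {"fn": "send_rows", "kwargs": {
  "moves": [
    {"gripper":0.1,"slide":[-0.03,0,0],"yaw":0},
    {"gripper":0.1,"slide":[-0.05,0,0],"yaw":0},
    {"gripper":0.1,"slide":[-0.05,0,0],"yaw":0},
    {"gripper":0.1,"slide":[-0.05,0,0],"yaw":0}
  ]
}}

```text
t: 20.27
tcp_pos: [650.7, 110.5, 190.9]
tool_rot: [[0.924, -0.383, 0.0], [-0.383, -0.924, 0.0], [0.0, -0.0, -1.0]]
force: [1.3, 0.5, -3.0]
opening: 14.3
gripper_force: 58.9
```

```bash
python3 r.py
```

```text
20.275 [650.7  110.5  190.93] Ftool [ 0.99 -0.98  3.01] Ttool [-0.     0.119 -0.008] yaw -22.53
rel [118.5    0.14   0.17]
```

>>> {"fn": "send_rows", "kwargs": {
  "moves": [
    {"gripper":0.1,"slide":[-0.02,0,0],"yaw":0},
    {"gripper":0.1,"slide":[-0.03,0,0],"yaw":0},
    {"gripper":0.1,"slide":[-0.03,0,0],"yaw":0}
  ]
}}

```text
t: 20.65
tcp_pos: [650.5, 110.5, 190.9]
tool_rot: [[0.924, -0.383, 0.0], [-0.383, -0.924, -0.0], [0.0, -0.0, -1.0]]
force: [1.8, 0.0, -2.5]
opening: 14.6
gripper_force: 58.9
```

```bash
python3 r.py
```

```text
20.65 [650.53 110.55 190.94] Ftool [ 1.65 -0.72  2.54] Ttool [ 0.114  0.233 -0.019] yaw -22.53
rel [118.32   0.16   0.18]
```

>>> {"fn": "send_rows", "kwargs": {
  "moves": [
    {"gripper":0.1,"slide":[-0.02,-0.01,0],"yaw":0},
    {"gripper":0.1,"slide":[-0.04,-0.01,0],"yaw":0},
    {"gripper":0.1,"slide":[-0.04,-0.01,0],"yaw":0}
  ]
}}

```text
t: 21.02
tcp_pos: [650.4, 110.7, 191.0]
tool_rot: [[0.924, -0.383, 0.001], [-0.383, -0.924, -0.0], [0.001, -0.0, -1.0]]
force: [4.6, -2.2, -3.6]
opening: 14.7
gripper_force: 58.9
```

```bash
python3 r.py
```

```text
21.025 [650.43 110.7  191.02] Ftool [5.09 0.24 3.65] Ttool [ 0.022  0.837 -0.073] yaw -22.53
rel [1.1817e+02 6.0000e-02 1.5000e-01]
```

>>> {"fn": "send_rows", "kwargs": {
  "moves": [
    {"gripper":0.1,"slide":[-0.02,0,0],"yaw":0},
    {"gripper":0.1,"slide":[-0.02,0,0],"yaw":0},
    {"gripper":0.1,"slide":[-0.02,0,0],"yaw":0}
  ]
}}

```text
t: 21.4
tcp_pos: [650.4, 110.8, 191.1]
tool_rot: [[0.924, -0.383, 0.001], [-0.383, -0.924, -0.0], [0.001, -0.0, -1.0]]
force: [5.3, -1.4, -3.5]
opening: 15.2
gripper_force: 58.9
```

```bash
python3 r.py
```

```text
21.4 [650.43 110.76 191.1 ] Ftool [ 5.41 -0.74  3.46] Ttool [-0.09   0.944  0.04 ] yaw -22.53
rel [1.1815e+02 1.0000e-02 1.2000e-01]
```

>>> {"fn": "send_rows", "kwargs": {
  "moves": [
    {"gripper":0.1,"slide":[-0.015,0,0],"yaw":0},
    {"gripper":0.1,"slide":[-0.015,0,0],"yaw":0},
    {"gripper":0.1,"slide":[-0.015,0,0],"yaw":0},
    {"gripper":0.1,"slide":[-0.015,0,0],"yaw":0},
    {"gripper":0.1,"slide":[-0.015,0,0],"yaw":0}
  ]
}}

```text
t: 22.02
tcp_pos: [650.4, 110.7, 191.1]
tool_rot: [[0.924, -0.383, 0.001], [-0.383, -0.924, -0.0], [0.001, -0.0, -1.0]]
force: [6.3, -2.9, -4.0]
opening: 14.6
gripper_force: 58.9
```

```bash
python3 r.py
```

```text
22.025 [650.4  110.75 191.13] Ftool [6.94 0.23 4.04] Ttool [-0.025  1.022 -0.012] yaw -22.53
rel [1.1813e+02 2.0000e-02 1.2000e-01]
```

>>> {"fn": "send_rows", "kwargs": {
  "moves": [
    {"gripper":0.1,"slide":[0,0,0.01],"yaw":0},
    {"gripper":0.1,"slide":[0,0,0.01],"yaw":0},
    {"gripper":0.1,"slide":[0,0,0.01],"yaw":0},
    {"gripper":0.1,"slide":[0,0,0.01],"yaw":0},
    {"gripper":0.1,"slide":[0,0,0.01],"yaw":0},
    {"gripper":0.1,"slide":[0,0,0.01],"yaw":0},
    {"gripper":0.1,"slide":[0,0,0.01],"yaw":0},
    {"gripper":0.1,"slide":[0,0,0.01],"yaw":0},
    {"gripper":0.1,"slide":[0,0,0.01],"yaw":0},
    {"gripper":0.1,"slide":[0,0,0.01],"yaw":0},
    {"gripper":0.1,"slide":[0,0,0.01],"yaw":0},
    {"gripper":0.1,"slide":[0,0,0.01],"yaw":0},
    {"gripper":0.1,"slide":[0,0,0.01],"yaw":0},
    {"gripper":0.1,"slide":[0,0,0.01],"yaw":0}
  ]
}}

```text
t: 23.78
tcp_pos: [650.4, 110.7, 191.1]
tool_rot: [[0.924, -0.383, 0.001], [-0.383, -0.924, -0.0], [0.001, -0.0, -1.0]]
force: [5.5, -3.5, -3.1]
opening: 14.6
gripper_force: 58.9
```

```bash
python3 r.py
```

```text
23.775 [650.4  110.74 191.05] Ftool [6.46 1.11 3.09] Ttool [-0.079  1.012 -0.005] yaw -22.53
rel [1.1813e+02 3.0000e-02 1.9000e-01]
```

>>> {"fn": "send_rows", "kwargs": {
  "moves": [
    {"gripper":0.1,"slide":[-0.01,0,0],"yaw":0},
    {"gripper":0.1,"slide":[-0.01,0,0],"yaw":0},
    {"gripper":0.1,"slide":[-0.01,0,0],"yaw":0},
    {"gripper":0.1,"slide":[-0.01,0,0],"yaw":0},
    {"gripper":0.1,"slide":[-0.01,0,0],"yaw":0},
    {"gripper":0.1,"slide":[-0.01,0,0],"yaw":0},
    {"gripper":0.1,"slide":[-0.01,0,0],"yaw":0},
    {"gripper":0.1,"slide":[-0.01,0,0],"yaw":0},
    {"gripper":0.1,"slide":[-0.01,0,0],"yaw":0},
    {"gripper":0.1,"slide":[-0.01,0,0],"yaw":0}
  ]
}}

```text
t: 25.02
tcp_pos: [650.4, 110.8, 191.1]
tool_rot: [[0.924, -0.383, 0.002], [-0.383, -0.924, -0.0], [0.002, -0.0, -1.0]]
force: [6.5, -3.2, -2.9]
opening: 14.8
gripper_force: 58.9
```

```bash
python3 r.py
```

```text
25.025 [650.41 110.78 191.09] Ftool [7.26 0.48 2.96] Ttool [-0.028  1.181 -0.055] yaw -22.53
rel [ 1.1812e+02 -1.0000e-02  1.8000e-01]
```

>>> {"fn": "send_rows", "kwargs": {
  "moves": [
    {"gripper":0.1,"slide":[0.1,0,0],"yaw":0},
    {"gripper":0.1,"slide":[0.4,0,0],"yaw":0},
    {"gripper":0.1,"slide":[1.0,0,0],"yaw":0},
    {"gripper":0.1,"slide":[2.0,0,0],"yaw":0},
    {"gripper":0.1,"slide":[3.0,0,0],"yaw":0},
    {"gripper":0.1,"slide":[3.6,0,-1],"yaw":0},
    {"gripper":0.1,"slide":[4,0,-3],"yaw":0},
    {"gripper":0.1,"slide":[4,0,-6],"yaw":0},
    {"gripper":0.1,"slide":[4,0,-8],"yaw":0},
    {"gripper":0.1,"slide":[4,0,-9],"yaw":0},
    {"gripper":0.1,"slide":[4,0,-9],"yaw":0},
    {"gripper":0.1,"slide":[4,0,-9],"yaw":0},
    {"gripper":0.1,"slide":[4,0,-9],"yaw":0}
  ]
}}

```text
t: 26.65
tcp_pos: [686.2, 95.6, 279.9]
tool_rot: [[0.924, -0.383, -0.001], [-0.383, -0.924, -0.0], [-0.001, 0.001, -1.0]]
force: [0.2, 0.5, -3.1]
opening: 14.8
gripper_force: 59.0
```

Run:
```python
from st import *
h=np.array([470.55,-150.97,41.79]);print("to home, tool axes cm",((h-p)@R/10).round(3))
s=snap("wrist");L=(cloud(s)-p)@R;run(L)
```

```text
26.65 [686.2   95.64 279.87] Ftool [-0.03 -0.57  3.09] Ttool [ 0.049 -0.046 -0.006] yaw -22.53
to home, tool axes cm [-10.441  31.026  23.841]
go (np.float64(58.1), array([  0.89, -17.34]), array([0.04, 0.15]), np.float64(0.38))
```

>>> {"fn": "send_rows", "kwargs": {
  "moves": [
    {"gripper":0.1,"slide":[-0.5,1.5,0],"yaw":0},
    {"gripper":0.1,"slide":[-1.5,4.5,0],"yaw":-0.08},
    {"gripper":0.1,"slide":[-3,8.5,0],"yaw":-0.2},
    {"gripper":0.1,"slide":[-4.5,12.5,0],"yaw":-0.32},
    {"gripper":0.1,"slide":[-6,17,0],"yaw":-0.44},
    {"gripper":0.1,"slide":[-7.5,21.5,1],"yaw":-0.56},
    {"gripper":0.1,"slide":[-8.7,25.5,3],"yaw":-0.68},
    {"gripper":0.1,"slide":[-9.7,28.5,6],"yaw":-0.78},
    {"gripper":0.1,"slide":[-10.3,30.5,9],"yaw":-0.83},
    {"gripper":0.1,"slide":[-10.44,31.03,12],"yaw":-0.848},
    {"gripper":0.1,"slide":[-10.44,31.03,14],"yaw":-0.848},
    {"gripper":0.1,"slide":[-10.44,31.03,15],"yaw":-0.848},
    {"gripper":0.1,"slide":[-10.44,31.03,15],"yaw":-0.848},
    {"gripper":0.1,"slide":[-10.44,31.03,15],"yaw":-0.848},
    {"gripper":0.1,"slide":[-10.44,31.03,15],"yaw":-0.848}
  ]
}}

```text
t: 28.58
tcp_pos: [471.7, -151.0, 131.5]
tool_rot: [[0.898, 0.439, 0.001], [0.439, -0.898, -0.0], [0.001, 0.001, -1.0]]
force: [-0.0, -0.5, -3.8]
opening: 14.7
gripper_force: 58.9
```

```bash
cat > hm.py <<'E'
from st import *
h=np.array([470.55,-150.97,41.79]);print("to home, tool axes mm",((h-p)@R).round(2))
E
python3 hm.py
```

```text
28.575 [ 471.72 -151.04  131.53] Ftool [-0.25  0.45  3.84] Ttool [-0.051 -0.044 -0.021] yaw 26.07
to home, tool axes mm [-1.1  -0.66 89.73]
```

>>> {"fn": "send_rows", "kwargs": {
  "moves": [
    {"gripper":0.1,"slide":[-0.05,-0.05,1],"yaw":0},
    {"gripper":0.1,"slide":[-0.1,-0.06,3],"yaw":0},
    {"gripper":0.1,"slide":[-0.1,-0.06,5],"yaw":0},
    {"gripper":0.1,"slide":[-0.1,-0.06,6.5],"yaw":0},
    {"gripper":0.1,"slide":[-0.1,-0.06,7.5],"yaw":0},
    {"gripper":0.1,"slide":[-0.1,-0.06,8],"yaw":0},
    {"gripper":0.1,"slide":[-0.1,-0.06,8],"yaw":0},
    {"gripper":0.1,"slide":[-0.1,-0.06,8],"yaw":0},
    {"gripper":0.1,"slide":[-0.1,-0.06,8],"yaw":0},
    {"gripper":0.1,"slide":[-0.1,-0.06,8],"yaw":0}
  ]
}}

```text
t: 29.82
tcp_pos: [470.2, -150.9, 51.1]
tool_rot: [[0.898, 0.439, 0.0], [0.439, -0.898, -0.0], [0.0, 0.0, -1.0]]
force: [-0.1, 0.4, -2.6]
opening: 15.1
gripper_force: 58.9
```

```bash
python3 hm.py
```

```text
29.825 [ 470.24 -150.91   51.07] Ftool [ 0.08 -0.46  2.59] Ttool [ 0.005 -0.046  0.025] yaw 26.06
to home, tool axes mm [0.25 0.18 9.28]
```

>>> {"fn": "send_rows", "kwargs": {
  "moves": [
    {"gripper":0.1,"slide":[0.02,0.02,0.2],"yaw":0},
    {"gripper":0.1,"slide":[0.02,0.02,0.4],"yaw":0},
    {"gripper":0.1,"slide":[0.02,0.02,0.6],"yaw":0},
    {"gripper":0.1,"slide":[0.02,0.02,0.75],"yaw":0},
    {"gripper":0.1,"slide":[0.02,0.02,0.8],"yaw":0},
    {"gripper":0.1,"slide":[0.02,0.02,0.8],"yaw":0}
  ]
}}

```text
t: 30.58
tcp_pos: [470.4, -150.9, 42.8]
tool_rot: [[0.898, 0.439, -0.0], [0.439, -0.898, 0.0], [-0.0, -0.0, -1.0]]
force: [-0.2, 0.6, -2.8]
opening: 14.3
gripper_force: 58.9
```

```bash
python3 hm.py
```

```text
30.575 [ 470.36 -150.93   42.76] Ftool [ 0.11 -0.6   2.8 ] Ttool [ 0.014 -0.045  0.   ] yaw 26.06
to home, tool axes mm [0.15 0.12 0.97]
```

>>> {"fn": "send_rows", "kwargs": {
  "moves": [
    {"gripper":0.1,"slide":[0,0,0.03],"yaw":0},
    {"gripper":0.1,"slide":[0,0,0.06],"yaw":0},
    {"gripper":0.1,"slide":[0,0,0.06],"yaw":0},
    {"gripper":0.1,"slide":[0,0,0.06],"yaw":0}
  ]
}}

```text
t: 31.08
tcp_pos: [470.4, -150.9, 42.2]
tool_rot: [[0.898, 0.439, 0.0], [0.439, -0.898, -0.0], [0.0, 0.0, -1.0]]
force: [0.1, -0.5, -3.6]
opening: 14.9
gripper_force: 58.9
```

```bash
python3 hm.py
```

```text
31.075 [ 470.39 -150.94   42.23] Ftool [-0.14  0.47  3.57] Ttool [-0.04  -0.043 -0.031] yaw 26.06
to home, tool axes mm [0.13 0.1  0.44]
```

>>> {"fn": "send_rows", "kwargs": {
  "moves": [
    {"gripper":0.1,"slide":[0,0.01,0.02],"yaw":0},
    {"gripper":0.1,"slide":[0,0.01,0.04],"yaw":0},
    {"gripper":0.1,"slide":[0,0.01,0.04],"yaw":0},
    {"gripper":0.1,"slide":[0,0.01,0.04],"yaw":0}
  ]
}}

```text
t: 31.58
tcp_pos: [470.5, -151.0, 41.9]
tool_rot: [[0.898, 0.439, 0.0], [0.439, -0.898, -0.0], [0.0, 0.0, -1.0]]
force: [-0.8, 0.2, 3.5]
opening: 14.8
gripper_force: 59.6
```

```bash
python3 hm.py
```

```text
31.575 [ 470.46 -151.04   41.88] Ftool [-0.66 -0.5  -3.52] Ttool [ 0.046 -0.108  0.017] yaw 26.06
to home, tool axes mm [ 0.11 -0.02  0.09]
```

Seated. Release and rise.

>>> {"fn": "send_rows", "kwargs": {
  "moves": [
    {"gripper":0.3,"slide":[0,0,0],"yaw":0},
    {"gripper":0.5,"slide":[0,0,0],"yaw":0},
    {"gripper":0.5,"slide":[0,0,0],"yaw":0},
    {"gripper":0.5,"slide":[0,0,0],"yaw":0},
    {"gripper":0.5,"slide":[0,0,0],"yaw":0},
    {"gripper":0.5,"slide":[0,0,-1],"yaw":0},
    {"gripper":0.5,"slide":[0,0,-4],"yaw":0},
    {"gripper":0.5,"slide":[0,0,-8],"yaw":0},
    {"gripper":0.5,"slide":[0,0,-13],"yaw":0},
    {"gripper":0.5,"slide":[0,0,-17],"yaw":0},
    {"gripper":0.5,"slide":[0,0,-19],"yaw":0},
    {"gripper":0.5,"slide":[0,0,-19],"yaw":0},
    {"gripper":0.5,"slide":[0,0,-19],"yaw":0},
    {"gripper":0.5,"slide":[0,0,-19],"yaw":0}
  ]
}}

```text
t: 33.33
tcp_pos: [469.8, -150.8, 230.9]
tool_rot: [[0.898, 0.439, -0.002], [0.439, -0.898, 0.001], [-0.001, -0.001, -1.0]]
force: [-0.4, 0.7, -1.0]
opening: 42.8
gripper_force: 0.0
```

Run:
```python
from st import *
s=snap("wrist");save(s,"w9.png");L=(cloud(s)-p)@R;L[...,2]*=-1;L[...,2]+=p[2]
for c in(-55,-20,0,20,40,60): 
    m=(abs(L[...,0]-c)<3)&(abs(L[...,1])<20)&(L[...,2]>61)&(L[...,2]<90);q=L[m];print(c,q.mean(0).round(1),np.percentile(q[:,2],98).round(1))
m=(abs(L[...,1])<6)&(L[...,2]>61);m&=(L[...,2]<85);print("nose x",L[m][:,0].max(),L[m][:,0].min())
```

```text
33.325 [ 469.83 -150.82  230.91] Ftool [-0.03 -0.76  0.97] Ttool [-0.056  0.016  0.022] yaw 26.06
-55 [-54.7   0.7  71. ] 74.9
-20 [-19.9   1.2  66.4] 69.0
0 [ 0.1  1.2 66.4] 69.1
20 [20.   0.7 66.4] 68.9
40 [40.3  1.  67.8] 72.2
60 [60.1  1.  69.4] 72.7
nose x 76.80974137107958 -61.18209812177605
```

View pics/w9.png

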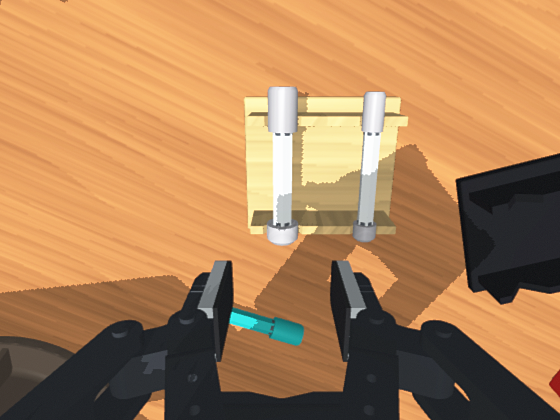

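The gauge lies back in its notches, seated level with the same heights as at the start. The go end is at (283,88) and the smaller gauge and look-alikes are undisturbed.

```bash
python3 -c "
from bench import ctrl
print(ctrl.hand_in())"
```

```text
the job is handed in; nothing more can be done
None
```

The job is handed in, with no verdict returned yet: the go end passed right through the bush (nose about 18 mm out), the no-go end stopped at the mouth under about 7 N for over 2 s, and the gauge is back in its own notches at 33 s of the 72 s allowed.

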